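# Shut the tap and set its spout over the pot

## Robot

A 7-joint arm with a two-finger parallel gripper is mounted at the origin on the work surface. World frame = base frame: x ahead of the robot, y to its left, z up, the work surface at z = 0. Lengths are in m, angles in rad, forces in N, time in s.
With the tool pointing down it reaches from about 0.425 to 0.875 m from the base axis. Payload 4.7 kg.
Tool frame: the origin (TCP) lies where the fingers leave the gripper's body, on its centre line; the fingertips stand 73 mm ahead of it and the grasp point (between the pads) lies arm.hold_point_z ahead of it (arm.hold_point_z is the distance from the TCP to the grasp point, in m); z points along the fingers, y is the line along which they close (so a half turn about z gives the same grasp; the last joint's range is limited). The gripper opens to 85 mm and grips with 20 to 120 N. Pads are 22 mm wide; open, the fingers measure 114 mm over their backs; the gripper's body (76 mm by 85 mm) begins 54 mm behind the grasp point. The pads swing forward as they close: fully open they stand 13 mm farther back than shut.
Start: joints at [1.355, 0.321, -0.07, 1.45, 0.023, 1.371, -0.057], TCP at [0.148, -0.633, 0.304] pointing down, gripper open.
Joint ranges: [-2.86, 2.86], [-0.3, 2.09], [-1.38, 1.24], [0.06, 2.45], [-1.56, 4.7], [0.09, 2.05], [-2.69, 2.69]. Speed limits (rad/s): [2.57, 2.57, 3.14, 3.14, 3.14, 3.14, 3.14].

## Interface

Orientations are given as a rotation vector (axis times angle).
In Python, from bench import readout, snapshot, job, arm gives the robot as it stands.
- The arm moves only by the tool arm_command, never from a script. Its argument "targets" is a list of rows, each an object with "delta_pos": the shift along the world's x, y, z each as a share of 4 cm, from -1 to 1, a list of three; "spin": the turn about the world's z as a share of 0.08 rad, from -1 to 1; "hand": the opening, from -1 (shut) to 1 (fully open). In form: [{"delta_pos": [dx, dy, dz], "spin": spin, "hand": hand}, ...]. A call has 1 to 12 rows; each row shifts and turns the commanded pose from where the row before left it; what a row does not reach is not made up. A row lasts 1/12 s, in which the tool goes at most 41.7 mm and 7.16 degrees, less where a joint would pass 70% of its speed; a pose out of reach is approached as far as the arm can. A call with a number of a shift or a turn outside -1 to 1 is refused whole. A call with a gripper value outside its range is refused whole. The fingers move at their own pace and stop on an object; the grip force is fixed at half the most. Time passes only in rows, so rows that do not move let the fingers close. It gives the time, the measured TCP pose, the force, the opening and the grip force at its end, in the units of the state.
- readout.get_obs(): the state, without advancing time (a new reading comes with each control period).
- snapshot(name): name is "scene" or "top" or "wrist"; returns a dict with "pixels" (400x640x3 uint8, blue, green, red), "camera_matrix" (3x3 intrinsics, pixels), "xyz" and "rotation" of the camera in the world. Camera axes: x right, y down, z forward; pixel columns grow to the right and rows downward; lengths in m; the calibration is good to about 2 mm. A picture is of the moment at which its call begins. There is no depth.
- job.sign_off(): hands the job in; it is judged then, once.
The state is a dict: "t": time; "joints": joint angles; "qvel": joint speeds; "joint_efforts": joint torques, N m; "ee_pos": TCP position; "orientation": TCP orientation; "force": force on the tool from outside, world axes, zero at the start; "wrist_torque": the same for the moment, N m; "finger_gap": finger opening in m; "grip_force": force on a finger pad.
Only numpy, scipy, OpenCV 4.12 (cv2) and the standard library are available. Lean on these libraries where they do the work, as an engineer would, in place of code of your own. Each camera call takes 0.05 s, during which the arm holds its last target. There are 200 camera calls.

## Task

The water is about to be turned back on at the stopcock and the cooking pot in the sink is the next thing to be filled, but the tap has been left with its spout swung aside and both of its lever handles open. Pushing gently with a fingertip, without gripping anything, swing the spout round until its mouth is over the middle of the pot, and turn both levers fully shut, pointing straight forward against their stops (in whichever order suits). Leave the pot, the measuring cup beside it and everything else standing where it is.

Things in the scene. Friction and masses are not known exactly. Their poses are not given: they have to be found in the camera images.
- sink: fixed stainless sink unit with the tap. Origin on the vertical swivel axis of the spout at worktop level (its steel ledge is 4 mm higher); x away from the robot, y to its left; never turned. In a row along y on the rear ledge: left lever valve at y +120 mm, spout column (36 mm thick) at 0, right valve at -120. Bowl in front: x -360 to -40 mm, y -230 to 230, 170 mm deep. Drainer at y 230 to 620.
- spout (a joint): swivel of the spout about its vertical column. 0 = straight forward (-x, towards the robot, over the bowl); positive = swung to the robot's left; at angle a it points along (-cos a, sin a). End stops at -1.5 and 1.5 rad. It stays where it is left: turning takes about 0.3 N m (2 N at 140 mm from the axis).
- spout_outlet (a point): centre of the spout's mouth, which faces down, 210 mm from the swivel axis and 138 mm above the sink's origin; the pipe end around it is 27 mm thick.
- spout_mid (a point): point on the spout tube's centre line, 140 mm from the swivel axis, 185 mm above the sink's origin. The spout is a dark level round tube 23 mm thick, from the column (sleeve 39 mm across, up to 209 mm high) to 200 mm out, where it turns down to the mouth. Swung far to the left it hangs over the left lever and keeps a hand from above away from it.
- lever_left (a joint): left lever handle of the tap, turning about a vertical axis. 0 = shut, against its stop, pointing straight forward (-x, towards the robot); grows as it is turned outward to the left: at angle a it points along (-cos a, sin a); full on at 1.4 rad. It stays where it is left: turning takes about 0.16 N m (3 N at 60 mm from the axis).
- lever_left_axis (a point): on the turning axis of the left lever, 76 mm above the sink's origin, the height of the lever arm. The hub is 41 mm across and reaches up to 88 mm.
- lever_left_tip (a point): free end of the left lever arm: a dark, nearly level round bar 14 mm thick, ending 95 mm from the axis, 78 mm above the sink's origin.
- lever_right (a joint): right lever handle of the tap, mirror image of the left. 0 = shut, against its stop, pointing straight forward (-x, towards the robot); grows as it is turned outward to the right: at angle a it points along (-cos a, -sin a); full on at 1.4 rad. It stays where it is left: turning takes about 0.16 N m (3 N at 60 mm from the axis).
- lever_right_axis (a point): on the turning axis of the right lever, 76 mm above the sink's origin, the height of the lever arm; hub as on the left.
- lever_right_tip (a point): free end of the right lever arm, same size as the left: 95 mm from the axis, 78 mm above the sink's origin.
- pot: the cooking pot: steel, open, 180 mm across (mouth 172 mm), 150 mm tall, two black loop handles; it stands loose on the floor of the sink bowl, left or right (the much smaller steel measuring cup is on the other side), its rim 20 mm below the worktop, its centre 190 to 230 mm from the spout's axis. Origin at the centre of its underside, z up.
- jug: the small open steel measuring cup, 80 mm across its rim and 100 mm tall, standing in the sink bowl beside the pot; bystander. Origin at the centre of its underside.
- soap: soap pump bottle, 60 mm across, about 159 mm tall, on the sink's rear ledge, right of the right lever; bystander. Origin at the centre of its underside.
- tumbler: glass tumbler, 72 mm across, 95 mm tall, on the steel left of the left lever; bystander. Origin at the centre of its underside.
- mug: white mug, 82 mm across, 92 mm tall, on the drainer; bystander. Origin at the centre of its underside.
- brush: washing-up brush, 220 mm long, lying on the steel right of the bowl; bystander. Origin under its middle.
- oil: oil bottle, 60 mm across, 200 mm tall, on the wooden worktop to the right; bystander. Origin at the centre of its underside.

How it is judged:
By the outcome, as a careful person would: the job done as asked, in the order asked, and still so for the second after the job is handed in, with the robot touching nothing.
It also fails if it takes over 67 s, if anything falls off the work surface, if the arm or the gripper's body presses on something with over 40 N, if the wrist force passes 120 N, or if a joint passes its speed limit or range.

## Working session

There is one attempt and no reset: what is moved stays moved. The work goes in short steps, Python scripts to look and compute and a tool call to move; the robot and the scene stay as the last step left them, time stands still between calls to the robot, and variables do not carry over. Pictures are saved under pics/ and viewed, at most 10 in all, crops included, and the job is handed in when it is done.

Besides the shell and the picture viewer there is one more tool, called after ">>>" in YAML: its name, and indented under it one key for each argument. arm_command: Moves the arm, as the interface text tells. Its arguments: {"type":"object","properties":{"targets":{"type":"array"}},"required":["targets"]}

```bash
mkdir -p pics; cat > h.py <<'E'
import numpy as np, cv2
from bench import readout, snapshot, job, arm
def snap(n,f):
    s=snapshot(n); cv2.imwrite('pics/'+f,s['pixels']); np.savez('pics/'+f+'.npz',**s); return s
def ray(s,u,v,z):
    K=np.array(s['camera_matrix']);R=np.array(s['rotation']);c=np.array(s['xyz'])
    if R.shape!=(3,3): R=cv2.Rodrigues(R)[0]
    d=R@np.linalg.solve(K,[u,v,1.]); return c+d*(z-c[2])/d[2]
def proj(s,p):
    K=np.array(s['camera_matrix']);R=np.array(s['rotation'])
    if R.shape!=(3,3): R=cv2.Rodrigues(R)[0]
    q=K@R.T@(np.array(p)-np.array(s['xyz'])); return q[:2]/q[2]
E
python3 - <<'E'
from h import *
a=snap('scene','s1.png'); b=snap('top','t1.png')
for s in(a,b): print(s['xyz'],s['rotation'],s['camera_matrix'])
print(readout.get_obs(), arm.hold_point_z)
E
```

```text
[ 1.15449213 -0.58435364  1.25315352] [-2.33879324 -0.99970407  0.32304761] [[431.0228532    0.         320.96592499]
 [  0.         431.0228532  194.73775798]
 [  0.           0.           1.        ]]
[0.37619589 0.01913188 1.57022931] [-2.14409489  2.16857862 -0.10138277] [[416.49299792   0.         316.85937755]
 [  0.         416.49299792 196.51313158]
 [  0.           0.           1.        ]]
{'t': 0.1, 'joints': array([ 1.35507726,  0.3217455 , -0.07008804,  1.45155972,  0.02261834,
        1.37080827, -0.05691477]), 'qvel': array([ 0.00083622,  0.00076187,  0.0013358 , -0.00211437,  0.00041044,
       -0.00050839,  0.00106965]), 'joint_efforts': array([ 1.99103747e-04, -4.94876933e+01, -3.83872334e-01, -3.15208232e+01,
        1.29193207e-02,  7.51343061e-03, -2.08228911e-06]), 'ee_pos': array([ 0.14794537, -0.63256819,  0.30293162]), 'orientation': array([-3.11917570e+00, -3.60040635e-01,  4.84829319e-04]), 'force': array([-0.54024225, -0.30649059, -1.02221618]), 'wrist_torque': array([-0.00354495, -0.04153042, -0.00851951]), 'grip_force': 0.0, 'finger_gap': 0.0856364211905384} 0.0539
```

View pics/t1.png

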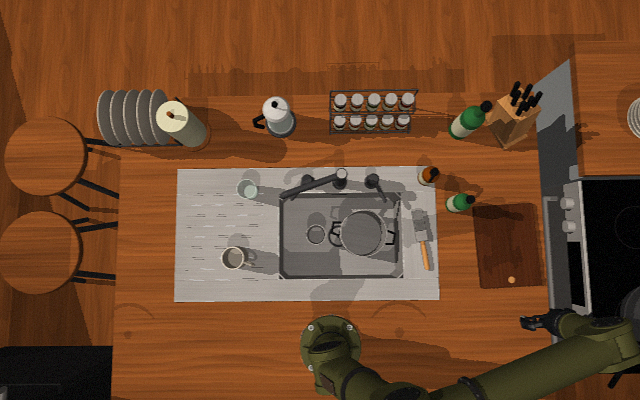

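View pics/s1.png

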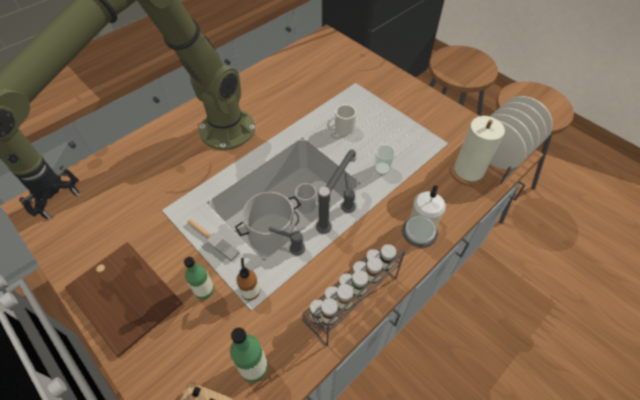

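The top view shows the column at about (341,174), the spout swung left to about (284,197), the pot at (362,232) and the cup at (316,234). The right lever hub is at (372,181), and the left lever is under the spout. I'll enlarge both views.

```bash
python3 - <<'E'
from h import *
t=cv2.imread('pics/t1.png')[155:285,270:450]; s=cv2.imread('pics/s1.png')[140:270,220:400]
o=np.vstack([cv2.resize(t,None,fx=4.2,fy=4.2,interpolation=2)[:300],cv2.resize(s,None,fx=4.2,fy=4.2,interpolation=2)[:300]])
cv2.imwrite('pics/c1.png',cv2.convertScaleAbs(o,alpha=1.6,beta=10)); print(o.shape)
E
```

```text
(600, 756, 3)
```

View pics/c1.png

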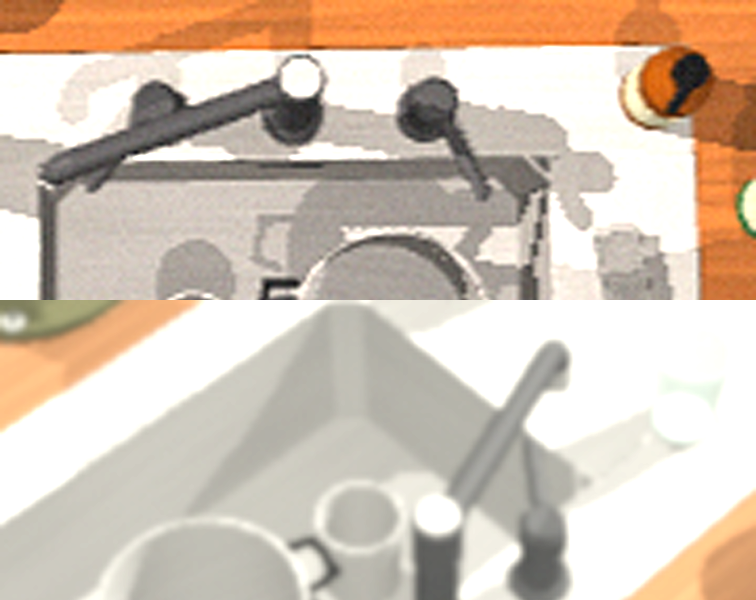

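The enlargement shows these positions in full-image pixels:
- Column top: (341.9,173.3)
- Spout end: (281,196)
- Right hub and tip: (373,178) and (385.7,201.4)
- Left hub and tip: (307.6,178.8) and (292,199.5)

Both levers are open outward.

```bash
python3 - <<'E'
from h import *
s=dict(np.load('pics/t1.png.npz'))
r=lambda u,v,z:ray(s,u,v,z).round(4)
col=r(341.9,173.3,.209);print('col',col,'sp end',r(281,196,.185))
print('R',r(373,178.1,.088),r(385.7,201.4,.078));print('L',r(307.6,178.8,.088),r(292.1,199.5,.078))
# bowl edges
for p in((279,193),(402,193),(279,278),(402,278)):print('bowl',r(*p,.004))
g=cv2.cvtColor(s['pixels'],6)
c=cv2.resize(g[200:270,300:410],None,fx=6,fy=6,interpolation=2)
for q in cv2.HoughCircles(cv2.medianBlur(c,7),3,1,60,param1=100,param2=25,minRadius=110,maxRadius=160)[0][:4]:
  u,v=q[0]/6+300,q[1]/6+200; print(u,v,q[2]/6,r(u,v,-.02))
cv2.imwrite('pics/c2.png',c)
E
```

```text
col [ 0.6041 -0.0422  0.209 ] sp end [0.5337 0.162  0.185 ]
R [ 0.6054 -0.1589  0.088 ] [ 0.5218 -0.2034  0.078 ]
L [0.6059 0.0761 0.088 ] [0.5327 0.133  0.078 ]
bowl [0.5659 0.1883 0.004 ]
bowl [ 0.5601 -0.2767  0.004 ]
bowl [0.2483 0.1884 0.004 ]
bowl [ 0.2442 -0.2663  0.004 ]
362.41666 232.91667 22.866667 [ 0.4121 -0.1264 -0.02  ]
```

View pics/c2.png

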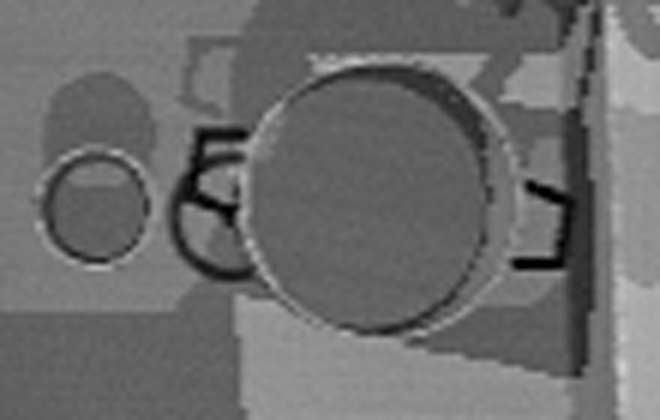

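Positions in world coordinates:
- Sink origin: about (0.605,-0.042)
- Pot centre: about (0.411,-0.130), so the spout target is about -0.43 rad; it now stands at +1.23
- Right lever: about 0.46 rad open
- Left lever: about 0.65 rad open

I'll do the right lever first, then the spout, then the left lever.

>>> arm_command:
  targets:
    - {"delta_pos": [0.49, 0.47, 0], "spin": -0.24, "hand": -1}
    - {"delta_pos": [0.49, 0.47, 0], "spin": -0.24, "hand": -1}
    - {"delta_pos": [0.49, 0.47, 0], "spin": -0.24, "hand": -1}
    - {"delta_pos": [0.49, 0.47, 0], "spin": -0.24, "hand": -1}
    - {"delta_pos": [0.49, 0.47, 0], "spin": -0.24, "hand": -1}
    - {"delta_pos": [0.49, 0.47, 0], "spin": -0.24, "hand": -1}
    - {"delta_pos": [0.49, 0.47, 0], "spin": -0.24, "hand": -1}
    - {"delta_pos": [0.49, 0.47, 0], "spin": -0.24, "hand": -1}
    - {"delta_pos": [0.49, 0.47, 0], "spin": -0.24, "hand": -1}
    - {"delta_pos": [0.49, 0.47, 0], "spin": -0.24, "hand": -1}

```text
t: 0.93
ee_pos: [0.3447, -0.4437, 0.3035]
orientation: [-3.141, -0.058, 0.001]
force: [-0.0, 0.3, 0.3]
finger_gap: 0.0
grip_force: 0.0
```

>>> arm_command:
  targets:
    - {"delta_pos": [0.49, 0.47, 0], "spin": -0.24, "hand": -1}
    - {"delta_pos": [0.49, 0.47, 0], "spin": -0.24, "hand": -1}
    - {"delta_pos": [0.49, 0.47, 0], "spin": 0, "hand": -1}
    - {"delta_pos": [0.49, 0.47, 0], "spin": 0, "hand": -1}
    - {"delta_pos": [0.49, 0.47, 0], "spin": 0, "hand": -1}
    - {"delta_pos": [0.49, 0.47, 0], "spin": 0, "hand": -1}
    - {"delta_pos": [0.49, 0.47, 0], "spin": 0, "hand": -1}
    - {"delta_pos": [0.49, 0.47, 0], "spin": 0, "hand": -1}
    - {"delta_pos": [0.49, 0.47, 0], "spin": 0, "hand": -1}
    - {"delta_pos": [0.4, 0.4, 0], "spin": 0, "hand": -1}
    - {"delta_pos": [0, 0, 0], "spin": 0, "hand": -1}
    - {"delta_pos": [0, 0, 0], "spin": 0, "hand": -1}

```text
t: 1.93
ee_pos: [0.5371, -0.2581, 0.3033]
orientation: [-3.141, -0.004, 0.001]
force: [-0.1, -1.1, -0.3]
finger_gap: -0.0
grip_force: 0.0
```

```bash
python3 - <<'E'
from h import *
s=snap('wrist','w1.png')
# expected landmarks (tips, hub, finger tip, soap)
for n,p in dict(tipR=(.522,-.203,.078),hubR=(.605,-.162,.088),fingertip=(.537,-.258,.23),desc=(.537,-.258,.055)).items(): print(n,proj(s,p).round(0))
E
```

```text
tipR [266. 199.]
hubR [213. 114.]
fingertip [320. 266.]
desc [321. 179.]
```

View pics/w1.png

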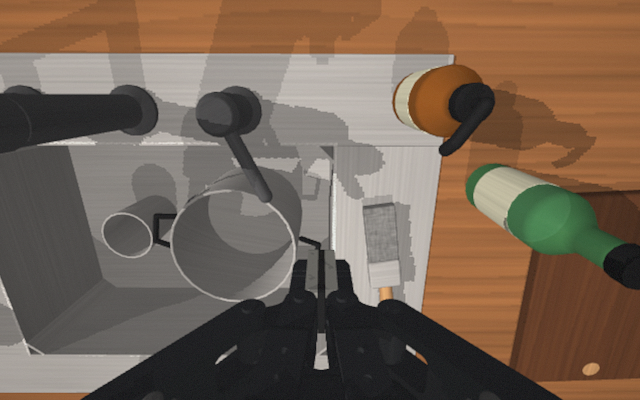

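The wrist view agrees with the estimates: the right lever tip is at (266,199) and the hub at (213,113). The space at the lever's outer side is free, so I'll descend there and push.

>>> arm_command:
  targets:
    - {"delta_pos": [0, 0, -0.63], "spin": 0, "hand": -1}
    - {"delta_pos": [0, 0, -0.63], "spin": 0, "hand": -1}
    - {"delta_pos": [0, 0, -0.63], "spin": 0, "hand": -1}
    - {"delta_pos": [0, 0, -0.63], "spin": 0, "hand": -1}
    - {"delta_pos": [0, 0, -0.63], "spin": 0, "hand": -1}
    - {"delta_pos": [0, 0, -0.63], "spin": 0, "hand": -1}
    - {"delta_pos": [0, 0, -0.6], "spin": 0, "hand": -1}
    - {"delta_pos": [0, 0, 0], "spin": 0, "hand": -1}
    - {"delta_pos": [0, 0.2, 0], "spin": 0, "hand": -1}
    - {"delta_pos": [0, 0.2, 0], "spin": 0, "hand": -1}
    - {"delta_pos": [0, 0.2, 0], "spin": 0, "hand": -1}
    - {"delta_pos": [0, 0.2, 0], "spin": 0, "hand": -1}

```text
t: 2.98
ee_pos: [0.5374, -0.2268, 0.1307]
orientation: [3.14, -0.0, 0.004]
force: [1.1, 0.2, 0.5]
finger_gap: 0.0002
grip_force: 0.0
```

>>> arm_command:
  targets:
    - {"delta_pos": [0, 0.1, 0], "spin": 0, "hand": -1}
    - {"delta_pos": [0, 0.1, 0], "spin": 0, "hand": -1}
    - {"delta_pos": [0, 0.1, 0], "spin": 0, "hand": -1}
    - {"delta_pos": [0, 0.1, 0], "spin": 0, "hand": -1}
    - {"delta_pos": [0, 0.1, 0], "spin": 0, "hand": -1}
    - {"delta_pos": [0, 0.1, 0], "spin": 0, "hand": -1}
    - {"delta_pos": [0, 0.1, 0], "spin": 0, "hand": -1}
    - {"delta_pos": [0, 0.1, 0], "spin": 0, "hand": -1}

```text
t: 3.65
ee_pos: [0.5361, -0.1957, 0.1285]
orientation: [3.141, -0.002, -0.001]
force: [-1.1, -3.3, 0.1]
finger_gap: 0.0
grip_force: 1.3
```

>>> arm_command:
  targets:
    - {"delta_pos": [0, 0.08, 0], "spin": 0, "hand": -1}
    - {"delta_pos": [0, 0.08, 0], "spin": 0, "hand": -1}
    - {"delta_pos": [0, 0.05, 0], "spin": 0, "hand": -1}
    - {"delta_pos": [0, 0, 0], "spin": 0, "hand": -1}

```text
t: 3.98
ee_pos: [0.5364, -0.1864, 0.1286]
orientation: [-3.141, -0.0, 0.0]
force: [-1.2, -2.2, 0.3]
finger_gap: -0.0
grip_force: 0.4
```

>>> arm_command:
  targets:
    - {"delta_pos": [0, 0.05, 0], "spin": 0, "hand": -1}
    - {"delta_pos": [0, 0.05, 0], "spin": 0, "hand": -1}
    - {"delta_pos": [0, 0, 0], "spin": 0, "hand": -1}

```text
t: 4.23
ee_pos: [0.5363, -0.1832, 0.1287]
orientation: [3.141, -0.001, -0.001]
force: [-1.1, -1.5, -1.4]
finger_gap: -0.0001
grip_force: 0.9
```

>>> arm_command:
  targets:
    - {"delta_pos": [0, 0.05, 0], "spin": 0, "hand": -1}
    - {"delta_pos": [0, 0.05, 0], "spin": 0, "hand": -1}
    - {"delta_pos": [0, 0, 0], "spin": 0, "hand": -1}

```text
t: 4.48
ee_pos: [0.5362, -0.1827, 0.1288]
orientation: [3.137, -0.004, 0.001]
force: [-0.8, -8.3, -2.5]
finger_gap: -0.0004
grip_force: 4.4
```

>>> arm_command:
  targets:
    - {"delta_pos": [0, 0.04, 0], "spin": 0, "hand": -1}
    - {"delta_pos": [0, 0, 0], "spin": 0, "hand": -1}
    - {"delta_pos": [0, 0, 0], "spin": 0, "hand": -1}

```text
t: 4.73
ee_pos: [0.5362, -0.1824, 0.1288]
orientation: [3.136, -0.006, 0.002]
force: [-0.3, -11.6, -4.1]
finger_gap: 0.0002
grip_force: 5.6
```

The right lever is against its stop: force rises and motion has ended. Now I'll back off, lift, and go behind the spout.

>>> arm_command:
  targets:
    - {"delta_pos": [0, -0.4, 0], "spin": 0, "hand": -1}
    - {"delta_pos": [0, -0.4, 0], "spin": 0, "hand": -1}
    - {"delta_pos": [0, 0, 0.7], "spin": 0, "hand": -1}
    - {"delta_pos": [0, 0, 0.7], "spin": 0, "hand": -1}
    - {"delta_pos": [0, 0, 0.7], "spin": 0, "hand": -1}
    - {"delta_pos": [0, 0, 0.7], "spin": 0, "hand": -1}
    - {"delta_pos": [0, 0, 0.7], "spin": 0, "hand": -1}
    - {"delta_pos": [0, 0, 0.7], "spin": 0, "hand": -1}
    - {"delta_pos": [0, 0, 0.7], "spin": 0, "hand": -1}
    - {"delta_pos": [0, 0, 0.1], "spin": 0, "hand": -1}
    - {"delta_pos": [0, 0, 0], "spin": 0, "hand": -1}

```text
t: 5.65
ee_pos: [0.5381, -0.2088, 0.3315]
orientation: [3.141, 0.001, 0.009]
force: [-0.5, 0.5, -0.5]
finger_gap: 0.0
grip_force: 0.0
```

>>> arm_command:
  targets:
    - {"delta_pos": [0.17, 0.8, 0], "spin": 0, "hand": -1}
    - {"delta_pos": [0.17, 0.8, 0], "spin": 0, "hand": -1}
    - {"delta_pos": [0.17, 0.8, 0], "spin": 0, "hand": -1}
    - {"delta_pos": [0.17, 0.8, 0], "spin": 0, "hand": -1}
    - {"delta_pos": [0.17, 0.8, 0], "spin": 0, "hand": -1}
    - {"delta_pos": [0.17, 0.8, 0], "spin": 0, "hand": -1}
    - {"delta_pos": [0.17, 0.8, 0], "spin": 0, "hand": -1}
    - {"delta_pos": [0.17, 0.8, 0], "spin": 0, "hand": -1}
    - {"delta_pos": [0.17, 0.8, 0], "spin": 0, "hand": -1}
    - {"delta_pos": [0.17, 0.8, 0], "spin": 0, "hand": -1}
    - {"delta_pos": [0, 0, 0], "spin": 0, "hand": -1}
    - {"delta_pos": [0, 0, 0], "spin": 0, "hand": -1}

```text
t: 6.65
ee_pos: [0.6034, 0.1139, 0.3269]
orientation: [-3.14, -0.009, 0.005]
force: [0.1, -1.3, -0.7]
finger_gap: 0.0
grip_force: 0.0
```

```bash
python3 - <<'E'
from h import *
s=snap('wrist','w2.png')
sw=dict(np.load('pics/w1.png.npz'))
print(readout.get_obs()['ee_pos'], 'pot from w1', ray(sw,234.5,245.5,-.02), [ray(sw,*p,-.02).round(4) for p in((171,245),(298,245),(234,189.5),(234,302))])
for n,p in dict(spoutend=(.536,.156,.185),col=(.605,-.042,.209),mid=(.5588,.0902,.185)).items(): print(n,proj(s,p).round(0))
E
```

```text
[0.6038249  0.1112896  0.32703389] pot from w1 [ 0.41886015 -0.13570657 -0.02      ] [array([ 0.4194, -0.0457, -0.02  ]), array([ 0.4199, -0.2258, -0.02  ]), array([ 0.5019, -0.1425, -0.02  ]), array([ 0.323 , -0.1264, -0.02  ])]
spoutend [268. 293.]
col [557. 229.]
mid [351. 269.]
```

View pics/w2.png

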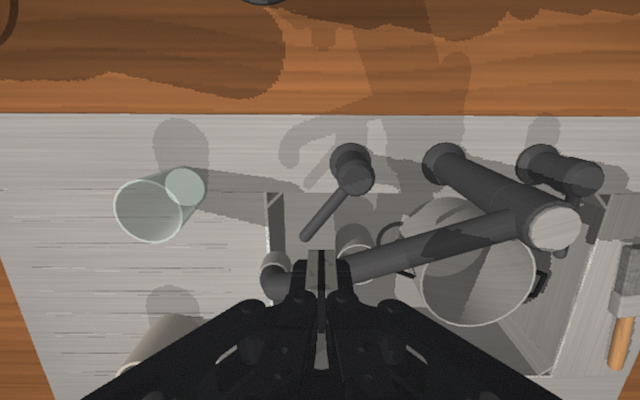

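The spout tube runs from the column at about (555,228) to its end at (270,280), the fingertip is in free space behind it, and the left lever's hub lies well below. I'll work out the arc for the push.

```bash
python3 - <<'E'
import numpy as np
def p(a,r=.15):
    h=.0115+.011*abs(np.sin(a))+.0135*abs(np.cos(a))
    return np.array([.605-r*np.cos(a)+h*np.sin(a), -.042+r*np.sin(a)+h*np.cos(a)])
A=np.linspace(1.24,-.36,33); q=np.array([p(a) for a in A])
print(q[0],q[-1],p(-.44)); print((np.diff(q,axis=0)/.04).round(2).tolist())
E
```

```text
[0.58114368 0.10840597] [ 0.45474841 -0.06862702] [ 0.45719079 -0.08019644]
[[-0.18, -0.03], [-0.18, -0.04], [-0.18, -0.05], [-0.17, -0.06], [-0.17, -0.07], [-0.17, -0.07], [-0.17, -0.08], [-0.16, -0.09], [-0.16, -0.1], [-0.15, -0.11], [-0.15, -0.12], [-0.14, -0.13], [-0.14, -0.13], [-0.13, -0.14], [-0.13, -0.15], [-0.12, -0.16], [-0.11, -0.16], [-0.1, -0.17], [-0.09, -0.17], [-0.08, -0.18], [-0.08, -0.19], [-0.07, -0.19], [-0.06, -0.19], [-0.05, -0.2], [-0.03, -0.19], [-0.03, -0.18], [-0.02, -0.18], [-0.01, -0.18], [-0.0, -0.18], [0.01, -0.18], [0.02, -0.18], [0.03, -0.18]]
```

>>> arm_command:
  targets:
    - {"delta_pos": [0, 0, -0.5], "spin": 0, "hand": -1}
    - {"delta_pos": [0, 0, -0.5], "spin": 0, "hand": -1}
    - {"delta_pos": [0, 0, -0.5], "spin": 0, "hand": -1}
    - {"delta_pos": [0, 0, -0.5], "spin": 0, "hand": -1}
    - {"delta_pos": [0, 0, -0.35], "spin": 0, "hand": -1}
    - {"delta_pos": [0, 0, 0], "spin": 0, "hand": -1}
    - {"delta_pos": [0, 0, 0], "spin": 0, "hand": -1}

```text
t: 7.28
ee_pos: [0.604, 0.1084, 0.2337]
orientation: [3.141, -0.005, -0.004]
force: [-0.5, -0.6, 0.5]
finger_gap: 0.0002
grip_force: 0.0
```

>>> arm_command:
  targets:
    - {"delta_pos": [-0.2, 0, 0], "spin": 0, "hand": -1}
    - {"delta_pos": [-0.2, 0, 0], "spin": 0, "hand": -1}
    - {"delta_pos": [-0.17, 0, 0], "spin": 0, "hand": -1}
    - {"delta_pos": [-0.18, -0.03, 0], "spin": 0, "hand": -1}
    - {"delta_pos": [-0.18, -0.04, 0], "spin": 0, "hand": -1}
    - {"delta_pos": [-0.18, -0.05, 0], "spin": 0, "hand": -1}
    - {"delta_pos": [-0.17, -0.06, 0], "spin": 0, "hand": -1}
    - {"delta_pos": [-0.17, -0.07, 0], "spin": 0, "hand": -1}
    - {"delta_pos": [-0.17, -0.07, 0], "spin": 0, "hand": -1}

```text
t: 8.03
ee_pos: [0.5393, 0.0971, 0.2351]
orientation: [3.142, -0.001, 0.002]
force: [3.0, 0.5, 0.8]
finger_gap: -0.0002
grip_force: 1.2
```

>>> arm_command:
  targets:
    - {"delta_pos": [-0.17, -0.08, 0], "spin": 0, "hand": -1}
    - {"delta_pos": [-0.16, -0.09, 0], "spin": 0, "hand": -1}
    - {"delta_pos": [-0.16, -0.1, 0], "spin": 0, "hand": -1}
    - {"delta_pos": [-0.15, -0.11, 0], "spin": 0, "hand": -1}
    - {"delta_pos": [-0.15, -0.12, 0], "spin": 0, "hand": -1}
    - {"delta_pos": [-0.14, -0.13, 0], "spin": 0, "hand": -1}
    - {"delta_pos": [-0.14, -0.13, 0], "spin": 0, "hand": -1}
    - {"delta_pos": [-0.13, -0.14, 0], "spin": 0, "hand": -1}
    - {"delta_pos": [-0.13, -0.15, 0], "spin": 0, "hand": -1}
    - {"delta_pos": [-0.12, -0.16, 0], "spin": 0, "hand": -1}

```text
t: 8.87
ee_pos: [0.481, 0.0487, 0.2347]
orientation: [-3.141, 0.001, 0.0]
force: [2.9, 1.0, -0.2]
finger_gap: -0.0001
grip_force: 1.2
```

Contact force is about 3 N, so the spout is following. I'll continue along the arc.

>>> arm_command:
  targets:
    - {"delta_pos": [-0.11, -0.16, 0], "spin": 0, "hand": -1}
    - {"delta_pos": [-0.1, -0.17, 0], "spin": 0, "hand": -1}
    - {"delta_pos": [-0.09, -0.17, 0], "spin": 0, "hand": -1}
    - {"delta_pos": [-0.08, -0.18, 0], "spin": 0, "hand": -1}
    - {"delta_pos": [-0.08, -0.19, 0], "spin": 0, "hand": -1}
    - {"delta_pos": [-0.07, -0.19, 0], "spin": 0, "hand": -1}
    - {"delta_pos": [-0.06, -0.19, 0], "spin": 0, "hand": -1}
    - {"delta_pos": [-0.05, -0.2, 0], "spin": 0, "hand": -1}

```text
t: 9.53
ee_pos: [0.4556, -0.0096, 0.2347]
orientation: [-3.141, 0.001, 0.001]
force: [1.7, 1.5, 0.1]
finger_gap: -0.0
grip_force: 1.2
```

>>> arm_command:
  targets:
    - {"delta_pos": [-0.03, -0.19, 0], "spin": 0, "hand": -1}
    - {"delta_pos": [-0.03, -0.18, 0], "spin": 0, "hand": -1}
    - {"delta_pos": [-0.02, -0.18, 0], "spin": 0, "hand": -1}
    - {"delta_pos": [-0.01, -0.18, 0], "spin": 0, "hand": -1}
    - {"delta_pos": [0, -0.18, 0], "spin": 0, "hand": -1}
    - {"delta_pos": [0.01, -0.18, 0], "spin": 0, "hand": -1}
    - {"delta_pos": [0.02, -0.18, 0], "spin": 0, "hand": -1}
    - {"delta_pos": [0, 0, 0], "spin": 0, "hand": -1}
    - {"delta_pos": [0, 0, 0], "spin": 0, "hand": -1}

```text
t: 10.28
ee_pos: [0.4533, -0.0609, 0.2345]
orientation: [3.141, -0.003, -0.002]
force: [0.4, 0.4, -0.0]
finger_gap: 0.0002
grip_force: 0.0
```

```bash
python3 - <<'E'
from h import *
t=snap('top','t2.png'); s=snap('scene','s2.png'); print(readout.get_obs()['ee_pos'])
o=np.vstack([cv2.resize(t['pixels'][155:265,270:440],None,fx=4,fy=4,interpolation=2)[:300,:700],cv2.resize(s['pixels'][150:270,200:375],None,fx=4,fy=4,interpolation=2)[60:360,:680].copy() if 0 else cv2.resize(s['pixels'][150:225,200:370],None,fx=4,fy=4,interpolation=2)])
cv2.imwrite('pics/c3.png',cv2.convertScaleAbs(o,alpha=1.5,beta=10))
for a in(-.3,-.36,-.44):
  m=(.605-.2*np.cos(a),-.042+.2*np.sin(a),.185); print(a,proj(t,m).round(1),proj(s,m).round(1))
E
```

```text
[ 0.45337237 -0.0601135   0.23458747]
-0.3 [360.4 231. ] [269.3 171.4]
-0.36 [363.8 229.8] [267.3 174. ]
-0.44 [368.2 227.8] [265.  177.6]
```

View pics/c3.png

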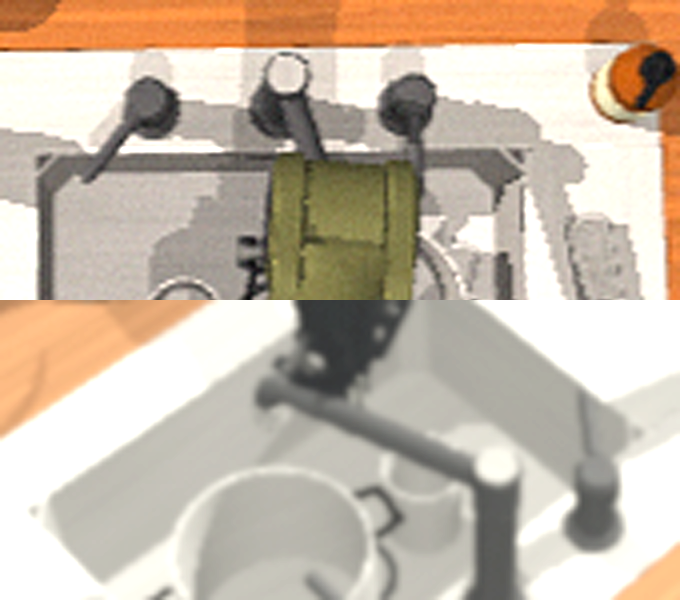

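The top view shows the right lever pointing straight forward. The scene view puts the spout end at about (268,172), which is roughly -0.33 rad, so about 0.1 rad remains.

>>> arm_command:
  targets:
    - {"delta_pos": [0.02, -0.1, 0], "spin": 0, "hand": -1}
    - {"delta_pos": [0.02, -0.1, 0], "spin": 0, "hand": -1}
    - {"delta_pos": [0.03, -0.1, 0], "spin": 0, "hand": -1}
    - {"delta_pos": [0.03, -0.1, 0], "spin": 0, "hand": -1}
    - {"delta_pos": [0.02, -0.07, 0], "spin": 0, "hand": -1}
    - {"delta_pos": [0, 0, 0], "spin": 0, "hand": -1}
    - {"delta_pos": [0, 0, 0], "spin": 0, "hand": -1}

```text
t: 10.97
ee_pos: [0.4585, -0.0792, 0.2348]
orientation: [3.141, -0.002, -0.0]
force: [-0.2, -0.6, -0.0]
finger_gap: 0.0
grip_force: 0.0
```

```bash
python3 - <<'E'
from h import *
s=snap('scene','s3.png');o=readout.get_obs(); print(o['ee_pos'],o['force'])
g=s['pixels'][150:225,200:370]
cv2.imwrite('pics/c4.png',cv2.convertScaleAbs(cv2.resize(g,None,fx=4.5,fy=4.5,interpolation=2),alpha=1.5,beta=10))
for a in(-.38,-.44,-.5):
  c=np.array([np.cos(a),-np.sin(a)])
  print(a,[((proj(s,(.605-r*c[0],-.042-r*c[1],.185))-[200,150])*4.5).round(0) for r in(.06,.14,.2)])
print((proj(s,(.605,-.042,.209))-[200,150])*4.5)
E
```

```text
[ 0.45839716 -0.0791354   0.23476573] [0.1338305  1.00543139 0.11742683]
-0.38 [array([480., 178.]), array([376., 140.]), array([300., 112.])]
-0.44 [array([477., 182.]), array([371., 149.]), array([292., 124.])]
-0.5 [array([476., 186.]), array([366., 158.]), array([286., 137.])]
[559.44074424 186.68491438]
```

View pics/c4.png

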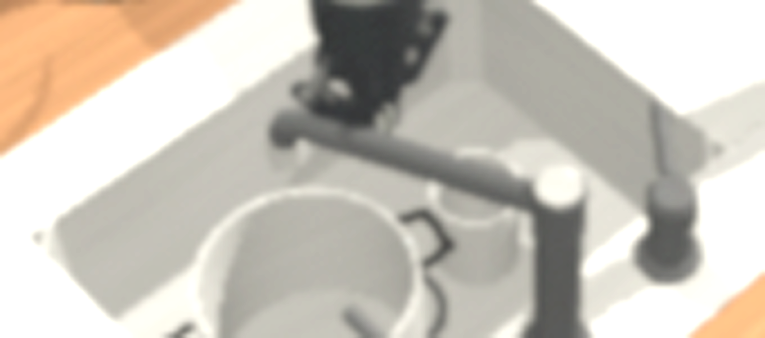

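The tube now lies close to the -0.43 line, with its end at about (287,127) in the crop. I'll retreat, move over to the left lever's outer side, and check the spout with the arm clear.

>>> arm_command:
  targets:
    - {"delta_pos": [0, 0.5, 0], "spin": 0, "hand": -1}
    - {"delta_pos": [0, 0.5, 0], "spin": 0, "hand": -1}
    - {"delta_pos": [0, 0, 0.6], "spin": 0, "hand": -1}
    - {"delta_pos": [0, 0, 0.6], "spin": 0, "hand": -1}
    - {"delta_pos": [0, 0, 0.6], "spin": 0, "hand": -1}
    - {"delta_pos": [0, 0, 0.6], "spin": 0, "hand": -1}
    - {"delta_pos": [0.3, 0.8, 0], "spin": 0, "hand": -1}
    - {"delta_pos": [0.3, 0.8, 0], "spin": 0, "hand": -1}
    - {"delta_pos": [0.3, 0.8, 0], "spin": 0, "hand": -1}
    - {"delta_pos": [0.3, 0.8, 0], "spin": 0, "hand": -1}
    - {"delta_pos": [0.3, 0.8, 0], "spin": 0, "hand": -1}
    - {"delta_pos": [0.3, 0.8, 0], "spin": 0, "hand": -1}

```text
t: 12.02
ee_pos: [0.531, 0.1544, 0.331]
orientation: [3.141, -0.003, 0.002]
force: [0.2, 0.4, 0.4]
finger_gap: -0.0001
grip_force: 0.0
```

>>> arm_command:
  targets:
    - {"delta_pos": [0.17, 0.7, 0], "spin": 0, "hand": -1}
    - {"delta_pos": [0, 0, 0], "spin": 0, "hand": -1}
    - {"delta_pos": [0, 0, 0], "spin": 0, "hand": -1}

```text
t: 12.27
ee_pos: [0.537, 0.1831, 0.3304]
orientation: [-3.141, -0.005, 0.001]
force: [0.1, -0.2, 0.3]
finger_gap: -0.0
grip_force: 0.0
```

```bash
python3 - <<'E'
from h import *
t=snap('top','t3.png'); print(readout.get_obs()['ee_pos'])
o=cv2.resize(t['pixels'][160:260,270:405],None,fx=5.9,fy=5.9,interpolation=2)
cv2.imwrite('pics/c5.png',cv2.convertScaleAbs(o,alpha=1.5,beta=10))
f=lambda p:((proj(t,p)-[270,160])*5.9).round(0)
for a in(-.38,-.44,-.5):
  print(a,[f((.605-r*np.cos(a),-.042+r*np.sin(a),.185)) for r in(.06,.14,.2)])
print('col',f((.605,-.042,.209)),'Ltip',f((.532,.135,.078)),'pot',f((.412,-.132,-.02)))
E
```

```text
[0.53721941 0.18124854 0.33040527]
-0.38 [array([463., 180.]), array([518., 310.]), array([560., 409.])]
-0.44 [array([469., 178.]), array([532., 304.]), array([579., 400.])]
-0.5 [array([474., 175.]), array([545., 297.]), array([598., 390.])]
col [424.  77.] Ltip [127. 234.] pot [554. 430.]
```

View pics/c5.png

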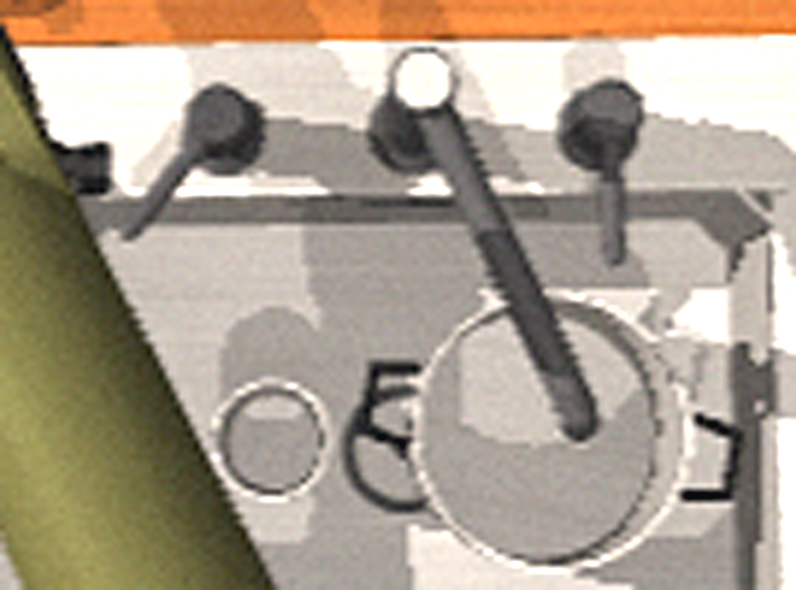

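The top view shows the spout lying on the -0.44 rad line over the pot, with its mouth at about (.415,-.131) against a pot centre of about (.412,-.132). The left lever tip is at the predicted place, so I'll push it shut.

>>> arm_command:
  targets:
    - {"delta_pos": [0, 0, -0.72], "spin": 0, "hand": -1}
    - {"delta_pos": [0, 0, -0.72], "spin": 0, "hand": -1}
    - {"delta_pos": [0, 0, -0.72], "spin": 0, "hand": -1}
    - {"delta_pos": [0, 0, -0.72], "spin": 0, "hand": -1}
    - {"delta_pos": [0, 0, -0.72], "spin": 0, "hand": -1}
    - {"delta_pos": [0, 0, -0.72], "spin": 0, "hand": -1}
    - {"delta_pos": [0, 0, -0.72], "spin": 0, "hand": -1}
    - {"delta_pos": [0, 0, 0], "spin": 0, "hand": -1}
    - {"delta_pos": [0, -0.15, 0], "spin": 0, "hand": -1}
    - {"delta_pos": [0, -0.15, 0], "spin": 0, "hand": -1}
    - {"delta_pos": [0, -0.15, 0], "spin": 0, "hand": -1}

```text
t: 13.23
ee_pos: [0.5387, 0.1625, 0.1315]
orientation: [3.141, -0.003, 0.006]
force: [-0.0, 0.1, 0.1]
finger_gap: 0.0
grip_force: 0.0
```

>>> arm_command:
  targets:
    - {"delta_pos": [0, -0.12, 0], "spin": 0, "hand": -1}
    - {"delta_pos": [0, -0.12, 0], "spin": 0, "hand": -1}
    - {"delta_pos": [0, -0.12, 0], "spin": 0, "hand": -1}
    - {"delta_pos": [0, -0.12, 0], "spin": 0, "hand": -1}
    - {"delta_pos": [0, -0.12, 0], "spin": 0, "hand": -1}
    - {"delta_pos": [0, -0.12, 0], "spin": 0, "hand": -1}
    - {"delta_pos": [0, -0.12, 0], "spin": 0, "hand": -1}
    - {"delta_pos": [0, -0.12, 0], "spin": 0, "hand": -1}
    - {"delta_pos": [0, -0.12, 0], "spin": 0, "hand": -1}
    - {"delta_pos": [0, -0.12, 0], "spin": 0, "hand": -1}
    - {"delta_pos": [0, 0, 0], "spin": 0, "hand": -1}

```text
t: 14.15
ee_pos: [0.5373, 0.1139, 0.129]
orientation: [3.14, -0.003, -0.001]
force: [-1.0, 0.3, 0.4]
finger_gap: 0.0002
grip_force: 0.5
```

>>> arm_command:
  targets:
    - {"delta_pos": [0, -0.08, 0], "spin": 0, "hand": -1}
    - {"delta_pos": [0, -0.08, 0], "spin": 0, "hand": -1}
    - {"delta_pos": [0, -0.08, 0], "spin": 0, "hand": -1}
    - {"delta_pos": [0, -0.08, 0], "spin": 0, "hand": -1}
    - {"delta_pos": [0, -0.06, 0], "spin": 0, "hand": -1}
    - {"delta_pos": [0, 0, 0], "spin": 0, "hand": -1}

```text
t: 14.65
ee_pos: [0.5372, 0.0994, 0.129]
orientation: [3.141, -0.002, -0.001]
force: [-1.8, 0.9, -0.0]
finger_gap: 0.0002
grip_force: 0.5
```

>>> arm_command:
  targets:
    - {"delta_pos": [0, -0.05, 0], "spin": 0, "hand": -1}
    - {"delta_pos": [0, 0, 0], "spin": 0, "hand": -1}
    - {"delta_pos": [0, 0, 0], "spin": 0, "hand": -1}

```text
t: 14.9
ee_pos: [0.5372, 0.0982, 0.1291]
orientation: [3.141, -0.001, -0.0]
force: [-1.9, 2.5, -0.8]
finger_gap: -0.0002
grip_force: 1.1
```

>>> arm_command:
  targets:
    - {"delta_pos": [0, -0.05, 0], "spin": 0, "hand": -1}
    - {"delta_pos": [0, -0.05, 0], "spin": 0, "hand": -1}
    - {"delta_pos": [0, 0, 0], "spin": 0, "hand": -1}

```text
t: 15.15
ee_pos: [0.5371, 0.0976, 0.1292]
orientation: [-3.137, -0.002, -0.001]
force: [-0.6, 9.8, -3.8]
finger_gap: -0.0002
grip_force: 4.6
```

>>> arm_command:
  targets:
    - {"delta_pos": [0, -0.04, 0], "spin": 0, "hand": -1}
    - {"delta_pos": [0, 0, 0], "spin": 0, "hand": -1}
    - {"delta_pos": [0, 0, 0], "spin": 0, "hand": -1}

```text
t: 15.4
ee_pos: [0.5371, 0.0974, 0.1293]
orientation: [-3.135, -0.004, -0.002]
force: [-0.2, 12.5, -3.9]
finger_gap: -0.0002
grip_force: 5.8
```

The left lever is on its stop. I'll back off, lift and check.

>>> arm_command:
  targets:
    - {"delta_pos": [0, 0.4, 0], "spin": 0, "hand": -1}
    - {"delta_pos": [0, 0.5, 0], "spin": 0, "hand": -1}
    - {"delta_pos": [0, 0, 0.7], "spin": 0, "hand": -1}
    - {"delta_pos": [0, 0, 0.7], "spin": 0, "hand": -1}
    - {"delta_pos": [0, 0, 0.7], "spin": 0, "hand": -1}
    - {"delta_pos": [0, 0, 0.7], "spin": 0, "hand": -1}
    - {"delta_pos": [0, 0, 0.7], "spin": 0, "hand": -1}
    - {"delta_pos": [0, 0, 0.7], "spin": 0, "hand": -1}
    - {"delta_pos": [0, 0, 0.7], "spin": 0, "hand": -1}
    - {"delta_pos": [0, 0.7, 0.3], "spin": 0, "hand": -1}
    - {"delta_pos": [0, 0.7, 0.3], "spin": 0, "hand": -1}
    - {"delta_pos": [0, 0, 0], "spin": 0, "hand": -1}

```text
t: 16.4
ee_pos: [0.5372, 0.1904, 0.3528]
orientation: [-3.137, -0.009, -0.009]
force: [-0.9, 1.4, 0.7]
finger_gap: -0.0001
grip_force: 0.0
```

```bash
python3 - <<'E'
from h import *
t=snap('top','t4.png'); print(readout.get_obs()['ee_pos'],readout.get_obs()['qvel'].round(3))
o=cv2.resize(t['pixels'][160:260,270:405],None,fx=5.9,fy=5.9,interpolation=2)
cv2.imwrite('pics/c6.png',cv2.convertScaleAbs(o,alpha=1.5,beta=10))
E
```

```text
[0.53736463 0.18766299 0.35126156] [0.03  0.007 0.054 0.048 0.027 0.004 0.019]
```

View pics/c6.png

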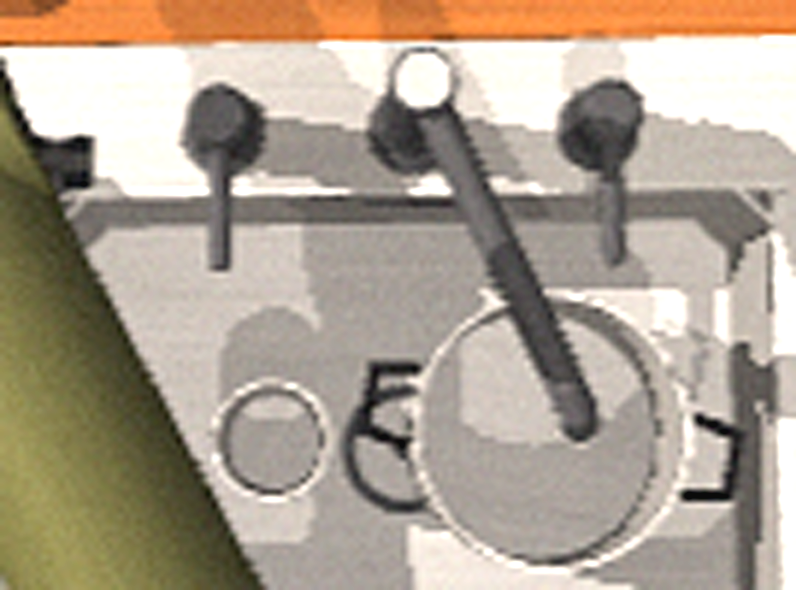

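Both levers point straight forward, the spout is over the pot's centre (rim centre at about (551,433)), and the pot and cup have not moved. I'll hand in.

```bash
python3 -c "from bench import job; print(job.sign_off())"
```

```text
the job is handed in; nothing more can be done
None
```

I swung the spout round until its mouth is over the pot's centre (about 3 mm off, as measured from the camera image), pushed both levers shut against their stops, left the pot and measuring cup where they were, and handed the job in at about 16 s.

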